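# Crack open a doll-limb casting mould with a wedge

## Task

The two-part casting mould is unclamped and ready to be opened: pick up the orange wedge, slide its thin end into the pry channel at the front of the mould and push it in until the top half just lifts off the lower half, about 4 mm and no more than 6. Let the wedge alone do the lifting, and do not disturb the doll head, the tin or the brush. Finish while holding the wedge in the gripper, with the top half resting on it at that height.

Things in the scene. Friction and masses are not known exactly. Their poses are not given: they have to be found in the camera images.
- mould: fixed part: plywood board 200 x 180 x 12 mm on the bench, on it the teal lower half, 154 (x) x 140 (y) mm, upper face 46 mm above the bench; four 12 mm steel pillars at x -47 and +51, y +-54 mm, tops 121 mm up. Origin: centre of the board's underside. +x points from the pry channel into the mould (the way to push the wedge), z up. At -x it has a 24 mm ledge that the top half leaves bare
- pry_slot (a point): mouth of the pry channel: mid-width on its floor, right under the front edge of the top half, 63 mm to -x of the mould's origin, 38 mm above the bench; axes as mould. The channel is a groove 44 mm wide, 8 mm deep in the lower half, along x: open from above over the 24 mm ledge to -x of here, then running 60 mm under the top half to +x, where it ends. Mouth when closed: 44 x 8 mm
- top_half (a joint): lift, in m, of the lighter teal top half on its guide pillars: 0 = closed on the lower half, grows as it rises straight up (range 30 mm). The top half is a flat block 130 (x) x 140 (y) x 36 mm with flat underside and a 10 mm high pouring boss on top; 4 to 8 N of weight and 1 N of pillar friction hold it down; it sinks again if the wedge is drawn out
- top_front (a point): middle of the top half's upper front edge: 36 mm above its underside, 82 mm above the bench when closed; rises with it
- wedge: orange plastic wedge lying flat, 130 mm long, 28 wide, 70 g. Origin: centre of its underside; +x to the thin end, z up. The 30 mm at the thick end (-x) is a tail block 28 mm high; from it the upper face falls evenly over 100 mm, 1 in 4, to 3 mm at the tip. Flat in the channel it meets the top half when the tip is 20 mm past the mouth; each 4 mm more lifts it 1 mm (36 mm in: about 4 mm)
- wedge_tip (a point): thin end of the wedge: on its underside, mid-width, 65 mm to +x of its origin
- wedge_tail (a point): centre of the tail block (black pad on its top), the place to grip, across its 28 mm width: 50 mm to -x of the wedge's origin and 14 mm above its underside
- doll_head: bystander: loose doll's head with brown hair, standing on its neck, 92 mm across, 106 mm high; origin at the centre of its underside
- lacquer_tin: bystander: light blue round tin with a red cap, diameter 78 mm, 108 mm high; origin at the centre of its underside
- brush: bystander: flat paint brush with red handle lying on the bench, 190 mm long, 42 mm wide, 20 mm high; origin at the centre of its underside, along x
There are look-alikes about, which are no part of the job. Several things have the shape of the wedge; the one meant has the colours described above.

How it is judged:
On the way, in this order (a step that is already met when the one before it is completed fails the run):
1. the wedge's thin end is in the pry channel, under the closed top half (x of wedge_tip in the frame of pry_slot above 0.003 m and y of wedge_tip in the frame of pry_slot between -0.022 and 0.022 m and z of wedge_tip in the frame of pry_slot between -0.003 and 0.008 m and value of joint top_half below 0.0015 m), for 0.04 s.
2. the top half has lifted off the lower half, carried by the wedge (value of joint top_half above 0.002 m and contact force between wedge and top_half above 1 N), for 0.2 s.
At the end, for the whole second after the job is handed in: top half at rest 2 to 6.5 mm above the lower half, pressing on the wedge with over 1 N, wedge tip 20 mm or more into the channel, gripper still gripping the wedge (over 2 N) and clear of the top half; doll head, tin and brush within 30 mm of where they stood (all of step 2 and value of joint top_half below 0.0065 m and velocity of joint top_half between -0.003 and 0.003 m/s and x of wedge_tip in the frame of pry_slot above 0.02 m and contact force between the fingers and wedge above 2 N and contact force between each of the arm, the fingers and top_half below 0.3 N and linear speed of wedge below 0.01 m/s and distance of each of doll_head, lacquer_tin, brush from where it was at the start of the episode below 0.03 m); the arm keeps its last pose, push and grip.
It fails at once if the top half is driven more than 9 mm up (value of joint top_half above 0.009 m).
It fails at once if the robot itself pushes or lifts the top half (contact force between any of the arm, the fingers and top_half above 4 N).
It fails at once if the doll head, the tin or the brush is knocked away or over (distance of any of doll_head, lacquer_tin, brush from where it was at the start of the episode above 0.03 m or angle between any of doll_head, lacquer_tin's own z axis and vertical above 0.5 rad).
It also fails if it takes over 46 s, if anything falls off the work surface, if the arm or the gripper's body presses on something with over 40 N, if the wrist force passes 120 N, or if a joint passes its speed limit or range.

## Robot

A 6-joint arm with a two-finger parallel gripper is mounted at the origin on the work surface. World frame = base frame: x ahead of the robot, y to its left, z up, the work surface at z = 0. Lengths are in m, angles in rad, forces in N, time in s.
With the tool pointing down it reaches from about 0.375 to 0.975 m from the base axis. Payload 3.8 kg.
Tool frame: the origin (TCP) lies at the very end of the fingers, on their centre line; the grasp point (between the pads) lies 19 mm behind it; z points along the fingers, y is the line along which they close (so a half turn about z gives the same grasp; the last joint's range is limited). The gripper opens to 88 mm and grips with 3 to 60 N. Pads are 18 mm wide; open, the fingers measure 123 mm over their backs; the gripper's body (75 mm by 187 mm) begins 45 mm behind the grasp point.
Start: joints at [-1.156, 0.264, 1.604, -0, 1.274, -0.037], TCP at [0.295, -0.607, 0.2] pointing down, gripper open.
Joint ranges: [-2.63, 2.63], [-0.94, 2.18], [0.31, 2.57], [-1.31, 4.45], [0, 2.66], [-2.55, 2.55]. Speed limits (rad/s): [2.57, 2.57, 3.14, 3.14, 3.14, 3.14].

## Interface

Orientations are given as a unit quaternion [w, x, y, z].
In Python, from plant import ctrl gives the robot as it stands.
- The arm moves only by the tool play_rows, never from a script. Its argument "moves" is a list of rows, each a list of 5 numbers: the shift along the world's x, y, z in mm, then the turn about the world's z in degrees, then the finger opening in mm, from 0 to 88.1. A call has 1 to 12 rows; each row is the pose to reach, as a shift and turn from the pose commanded when the call began; what a row does not reach only later rows make up. A row lasts 1/12 s, in which the tool goes at most 41.7 mm and 7.16 degrees, less where a joint would pass 70% of its speed; a pose out of reach is approached as far as the arm can. A call with a gripper value outside its range is refused whole. The fingers move at their own pace and stop on an object; "grip_force" is the grip in N (left out, the last holds). Time passes only in rows, so rows that repeat a pose let the fingers close. It gives the time, the measured TCP pose, the force, the opening and the grip force at its end, in the units of the state.
- ctrl.observe(): the state, without advancing time (a new reading comes with each control period).
- ctrl.camera(name): name is "scene" or "top" or "wrist"; returns the picture (420x560x3 uint8, blue, green, red); there is no depth.
- ctrl.get_calibration(name): a dict with "intrinsics" (3x3 intrinsics, pixels), "k1" (the pictures are not rectified: a ray, as slopes to the right and down, at radius r is drawn at 1 + k1 r^2 times it, then the intrinsics apply), "T" (4x4, takes a point from camera to world coordinates). Camera axes: x right, y down, z forward; pixel columns grow to the right and rows downward; lengths in m; the calibration is good to about 2 mm. A picture is of the moment at which its call begins: read the wrist's pose just before it. get_calibration takes no time and is no camera call; for the wrist camera it gives the pose at the moment of the call.
- ctrl.finish_job(): hands the job in; it is judged then, once.
The state is a dict: "time_s": time; "joints": joint angles; "joint_vel": joint speeds; "joint_torque": joint torques, N m; "tcp_pos": TCP position; "ee_rot": TCP orientation; "contact_force": force on the tool from outside, world axes, zero at the start; "moment": the same for the moment, N m; "width": opening from 0.0 (shut) to 1.0 (fully open); "gripper_force": force on a finger pad.
Only numpy, scipy, OpenCV 4.12 (cv2) and the standard library are available. Lean on these libraries where they do the work, as an engineer would, in place of code of your own. Each camera call takes 0.05 s, during which the arm holds its last target. There are 200 camera calls.

## Working session

There is one attempt and no reset: what is moved stays moved. The work goes in short steps, Python scripts to look and compute and a tool call to move; the robot and the scene stay as the last step left them, time stands still between calls to the robot, and variables do not carry over. Pictures are saved under pics/ and viewed, at most 10 in all, crops included, and the job is handed in when it is done.

Besides the shell and the picture viewer there is one more tool, called after ">>>" as name(argument=value, ...), one argument or row to a line, values as JSON. play_rows: Moves the arm, as the interface text tells. Its arguments: {"type":"object","properties":{"moves":{"type":"array"},"grip_force":{"type":"number"}},"required":["moves"]}

```bash
mkdir -p pics; cat > h.py <<'E'
import numpy as np, cv2
from plant import ctrl
def cal(n):
    c=ctrl.get_calibration(n); return np.array(c["intrinsics"]),c["k1"],np.array(c["T"])
def ray(c,px):
    K,k,T=c; d=np.linalg.inv(K)@[px[0],px[1],1]; u=d[:2].copy()
    for _ in range(30): u=d[:2]/(1+k*(u@u))
    v=T[:3,:3]@[u[0],u[1],1]; return T[:3,3],v/np.linalg.norm(v)
def atz(c,px,z):
    o,v=ray(c,px); return o+v*(z-o[2])/v[2]
def proj(c,P):
    K,k,T=c; p=T[:3,:3].T@(np.array(P)-T[:3,3]); u=p[:2]/p[2]; u=u*(1+k*(u@u)); return (K@[u[0],u[1],1])[:2]
def tri(obs):
    A=np.zeros((3,3));b=np.zeros(3);L=[ray(c,p) for c,p in obs]
    for o,v in L: M=np.eye(3)-np.outer(v,v);A+=M;b+=M@o
    X=np.linalg.solve(A,b); return X,[np.linalg.norm((np.eye(3)-np.outer(v,v))@(X-o))*1000 for o,v in L]
E
python3 - <<'E'
from h import *
for n in ("top","scene"):
    cv2.imwrite(f"pics/{n}0.png",ctrl.camera(n)); print(n,cal(n)[2].round(3).tolist())
s=ctrl.observe();print(s["time_s"],s["tcp_pos"],s["ee_rot"],s["contact_force"])
E
```

```text
top [[0.01, -0.999, 0.051, 0.434], [-1.0, -0.01, 0.001, -0.058], [-0.001, -0.051, -0.999, 1.31], [0.0, 0.0, 0.0, 1.0]]
scene [[0.705, 0.599, -0.379, 1.101], [0.709, -0.586, 0.393, -0.698], [0.014, -0.546, -0.838, 1.439], [0.0, 0.0, 0.0, 1.0]]
0.1 [ 0.29443211 -0.60657374  0.19839392] [-1.03097763e-03  9.74590268e-01  2.23992663e-01 -1.81693961e-04] [-0.80802604  0.20561378  1.41512212]
```

View pics/top0.png

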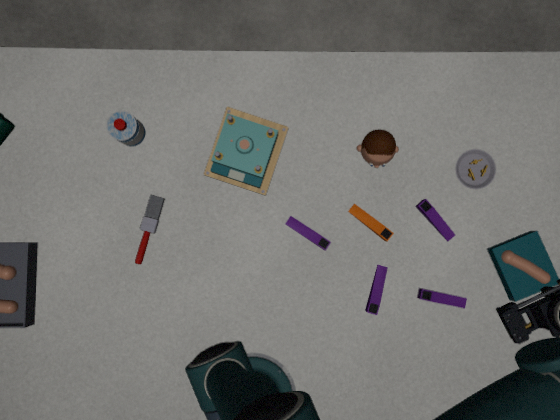

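View pics/scene0.png

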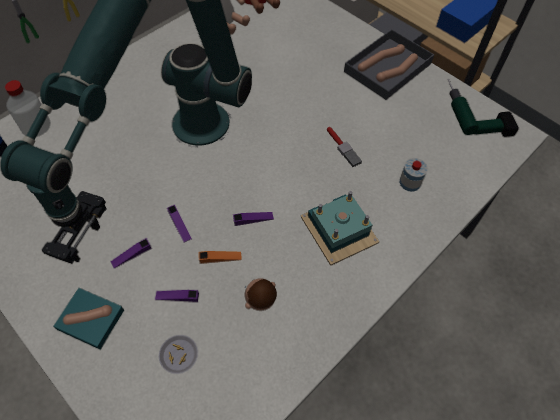

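The top view shows the orange wedge with its black pad at about (386,236) and its tip at about (352,208). The mould is at (246,150) with the channel notch at about (237,175). The doll head is at (378,148), the tin at (123,125) and the brush at (149,230).

```bash
python3 - <<'E'
from h import *
t=cv2.imread("pics/top0.png");s=cv2.imread("pics/scene0.png")
ct=cal("top")
hsv=cv2.cvtColor(t,cv2.COLOR_BGR2HSV)
m=cv2.inRange(hsv,(8,150,120),(20,255,255)); n,l,st,ce=cv2.connectedComponentsWithStats(m)
for i in range(1,n):
    if st[i,4]>60:
        r=cv2.minAreaRect(np.argwhere(l==i)[:,::-1].astype(np.float32)); print(st[i],r); print([atz(ct,p,.012).round(3).tolist() for p in cv2.boxPoints(r)])
print("pad",atz(ct,(386,236),.028),"tip",atz(ct,(352,208),.003),"slot",atz(ct,(237,172),.04),"doll",atz(ct,(378,148),.08))
a=cv2.resize(t[95:205,190:300],(400,400),interpolation=cv2.INTER_CUBIC)
b=cv2.resize(s[180:270,295:385],(400,400),interpolation=cv2.INTER_CUBIC)
cv2.imwrite("pics/m.png",np.hstack([a,b]))
E
```

```text
[349 204  37  32 382] ((366.90032958984375, 219.24237060546875), (39.786705017089844, 9.830154418945312), 36.38435363769531)
[[0.5, -0.255, 0.012], [0.522, -0.27, 0.012], [0.458, -0.357, 0.012], [0.436, -0.342, 0.012]]
pad [ 0.43393646 -0.35417991  0.028     ] tip [ 0.50976878 -0.26703675  0.003     ] slot [0.60130253 0.04745865 0.04      ] doll [ 0.66220795 -0.3217109   0.08      ]
```

View pics/m.png

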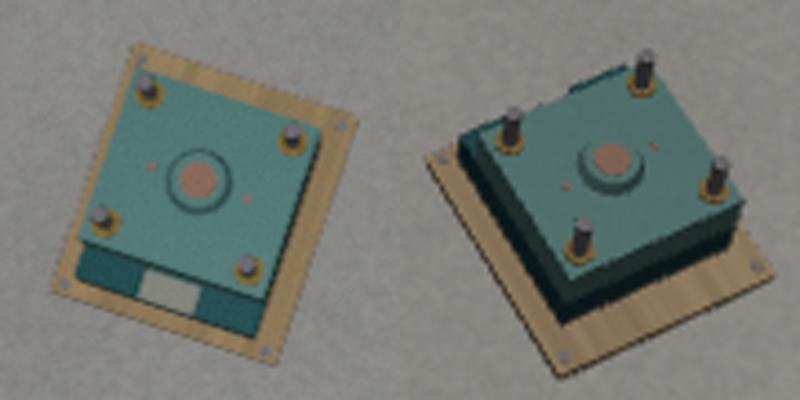

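The mould crop shows board corners at BL(135,42), BR(357,120), FR(275,363) and FL(52,290), and top-half corners at (140,68), (322,130), (265,300) and (80,238). Next I fit the mould pose using both views.

```bash
python3 - <<'E'
from h import *
from scipy.optimize import least_squares
ct,cs=cal("top"),cal("scene")
f=lambda p,o,s:(np.array(p)+.5)/s-.5+o
T=lambda *p:f(p,np.array([190,95]),400/110); S=lambda *p:f(p,np.array([295,180]),400/90)
B=lambda a,b:(a*100,b*90,12); H=lambda a,b:(2+65*a,b*70,82)
obs=[(ct,T(135,42),B(1,1)),(ct,T(357,120),B(1,-1)),(ct,T(275,363),B(-1,-1)),(ct,T(52,290),B(-1,1)),
(ct,T(140,68),H(1,1)),(ct,T(322,130),H(1,-1)),(ct,T(265,300),H(-1,-1)),(ct,T(80,238),H(-1,1)),
(cs,S(427,158),B(-1,-1)),(cs,S(560,378),B(1,-1)),(cs,S(775,275),B(1,1)),(cs,S(565,290),H(1,-1)),(cs,S(743,203),H(1,1)),(cs,S(480,130),H(-1,-1))]
def W(q,P):
    c,s=np.cos(q[2]),np.sin(q[2]);P=np.array(P)/1000;return np.array([q[0]+c*P[0]-s*P[1],q[1]+s*P[0]+c*P[1],q[3]+P[2]])
r=least_squares(lambda q:np.concatenate([proj(c,W(q,P))-p for c,p,P in obs]),[.67,.03,-.33,0],loss="soft_l1")
print(r.x,np.degrees(r.x[2]),r.fun.reshape(-1,2).round(1).tolist()); print("slot",W(r.x,(-63,0,38)))
# wedge tip/pad two views
s=cv2.imread("pics/scene0.png");hsv=cv2.cvtColor(s,cv2.COLOR_BGR2HSV)
m=cv2.inRange(hsv,(8,150,100),(20,255,255));n,l,st,ce=cv2.connectedComponentsWithStats(m)
print(st[1:])
for q in ["top"]: print(cal(q)[1])
print("wristcam",cal("wrist"),ctrl.observe()["tcp_pos"])
E
```

```text
[ 0.66694224  0.02737227 -0.30784746 -0.00642553] -17.63835997776887 [[-0.6, -0.3], [0.0, -1.6], [-0.1, 0.1], [-0.8, -0.2], [-1.5, -0.5], [-0.8, -0.9], [-0.7, -0.7], [-0.8, -0.4], [-90.3, 0.5], [-89.6, 0.3], [-89.3, 0.3], [-88.3, -1.5], [-89.4, -0.0], [-90.0, 1.8]]
slot [0.60690399 0.04646177 0.03157447]
[[207 251  34   9 244]
 [200 259   3   1   3]]
0.038415139434831214
wristcam (array([[311.18569685,   0.        , 276.08754503],
       [  0.        , 311.18569685, 210.22168939],
       [  0.        ,   0.        ,   1.        ]]), -0.02129286163440214, array([[ 0.43683262, -0.86177201, -0.25792685,  0.35958029],
       [-0.89953655, -0.41955725, -0.12167873, -0.57502494],
       [-0.00335575,  0.28516786, -0.95847171,  0.38295231],
       [ 0.        ,  0.        ,  0.        ,  1.        ]])) [ 0.29443211 -0.60657374  0.19839392]
```

>>> play_rows(
  moves=[
    [20, 35, 0, 4, 88],
    [40, 70, 0, 9, 88],
    [60, 105, 0, 14, 88],
    [80, 140, 0, 18, 88],
    [100, 175, 0, 22, 88],
    [120, 215, 0, 23, 88],
    [140, 253, 0, 23, 88],
    [140, 253, 0, 23, 88],
    [140, 253, 0, 23, 88],
  ],
)

```text
time_s: 0.85
tcp_pos: [0.4355, -0.3519, 0.1993]
ee_rot: [-0.0, 0.91, 0.416, -0.0]
contact_force: [-0.6, -0.3, 0.6]
width: 1.002
gripper_force: 0.0
```

```bash
python3 - <<'E'
from h import *
import pickle
c=cal("wrist");im=ctrl.camera("wrist");cv2.imwrite("pics/w1.png",im);pickle.dump(c,open("c1.pkl","wb"))
s=ctrl.observe();print(s["time_s"],s["tcp_pos"],s["joint_vel"].round(3) if hasattr(s["joint_vel"],"round") else 0)
E
python3 - <<'E'
from h import *
from scipy.optimize import least_squares
ct,cs=cal("top"),cal("scene")
f=lambda p,o,s:(np.array(p)+.5)/s-.5+o
T=lambda *p:f(p,np.array([190,95]),400/110); S=lambda x,y:f((x-400,y),np.array([295,180]),400/90)
B=lambda a,b:(a*100,b*90,12); H=lambda a,b:(2+65*a,b*70,82)
obs=[(ct,T(135,42),B(1,1)),(ct,T(357,120),B(1,-1)),(ct,T(275,363),B(-1,-1)),(ct,T(52,290),B(-1,1)),
(ct,T(140,68),H(1,1)),(ct,T(322,130),H(1,-1)),(ct,T(265,300),H(-1,-1)),(ct,T(80,238),H(-1,1)),
(cs,S(427,158),B(-1,-1)),(cs,S(560,378),B(1,-1)),(cs,S(775,275),B(1,1)),(cs,S(565,290),H(1,-1)),(cs,S(743,203),H(1,1)),(cs,S(480,130),H(-1,-1))]
def W(q,P):
    c,s=np.cos(q[2]),np.sin(q[2]);P=np.array(P)/1000;return np.array([q[0]+c*P[0]-s*P[1],q[1]+s*P[0]+c*P[1],q[3]+P[2]])
r=least_squares(lambda q:np.concatenate([proj(c,W(q,P))-p for c,p,P in obs]),[.67,.03,-.33,0],loss="soft_l1")
print(r.x,np.degrees(r.x[2]),r.fun.reshape(-1,2).round(1).tolist()); print("slot",W(r.x,(-63,0,38)))
E
```

```text
0.9 [ 0.43486299 -0.35357823  0.19937716] [-0.038  0.012 -0.013 -0.006 -0.003 -0.002]
[ 0.66540459  0.02583914 -0.3156296  -0.00555076] -18.08424372257325 [[0.2, 0.0], [0.8, -0.8], [0.1, 0.7], [-0.5, -0.1], [-0.7, -0.1], [-0.1, -0.2], [-0.4, -0.0], [-0.4, -0.1], [-0.8, 0.1], [-0.6, 0.1], [-0.0, 0.5], [0.8, -1.7], [-0.1, 0.0], [-0.6, 1.5]]
slot [0.60551671 0.04539529 0.03244924]
```

View pics/w1.png

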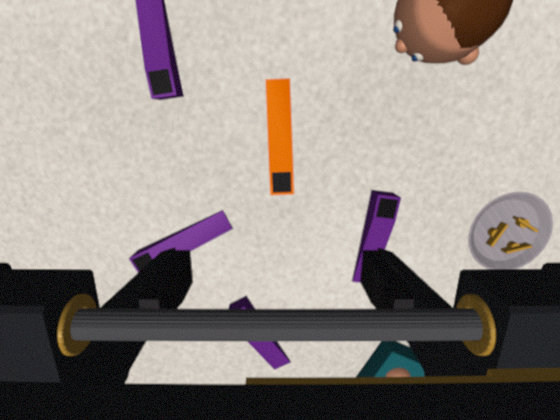

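The wrist view shows the orange wedge with its black pad centred at about (282,182) and its thin end at about (278,80). A purple look-alike's tip at (230,218) is close by, so I'll narrow the opening.

```bash
cat >> h.py <<'E'
def wedge(im):
    hsv=cv2.cvtColor(im,cv2.COLOR_BGR2HSV); m=cv2.inRange(hsv,(8,150,90),(20,255,255))
    n,l,st,ce=cv2.connectedComponentsWithStats(m); i=1+st[1:,4].argmax(); pts=np.argwhere(l==i)[:,::-1].astype(np.float32)
    r=cv2.minAreaRect(pts); box=cv2.boxPoints(r)
    x,y,w,h=st[i,:4]; d=(hsv[...,2]<60).astype(np.uint8); k=np.zeros_like(d); k[max(0,y-5):y+h+5,max(0,x-5):x+w+5]=1
    n2,l2,s2,c2=cv2.connectedComponentsWithStats(d*k); j=1+s2[1:,4].argmax()
    return box,c2[j],s2[j]
E
python3 - <<'E'
from h import *
import pickle
c=pickle.load(open("c1.pkl","rb")); b,p,s=wedge(cv2.imread("pics/w1.png")); print(b.round(1).tolist(),p,s)
b=b[b[:,1].argsort()]; tip=b[:2].mean(0)
pw=atz(c,p,.028); tw=atz(c,tip,.003); d=tw-pw; print(pw,tw,np.linalg.norm(d[:2]),np.degrees(np.arctan2(d[1],d[0])))
E
```

```text
[[265.6000061035156, 79.4000015258789], [288.8999938964844, 78.5], [293.3999938964844, 193.1999969482422], [270.0, 194.10000610351562]] [281.48928571 181.76428571] [273 173  17  18 280]
[ 0.4402184  -0.35408003  0.028     ] [ 0.5110347  -0.26458693  0.003     ] 0.11412257456459224 51.645268265631415
```

>>> play_rows(
  moves=[
    [0, 0, -30, 0, 50],
    [0, 0, -60, 0, 50],
    [0, 0, -80, 0, 50],
    [0, 0, -80, 0, 50],
    [0, 0, -80, 0, 50],
  ],
)

```text
time_s: 1.32
tcp_pos: [0.4329, -0.3549, 0.1182]
ee_rot: [-0.001, 0.911, 0.413, -0.001]
contact_force: [0.0, -0.1, -0.0]
width: 0.645
gripper_force: 0.0
```

```bash
python3 - <<'E'
from h import *
import pickle
c1=pickle.load(open("c1.pkl","rb")); b1,p1,_=wedge(cv2.imread("pics/w1.png"))
c=cal("wrist");im=ctrl.camera("wrist");cv2.imwrite("pics/w2.png",im); b,p,s=wedge(im); print(p,s,b.round(1).tolist())
b1=b1[b1[:,1].argsort()];b=b[b[:,1].argsort()]
print("pad",tri([(c1,p1),(c,p)]),atz(c,p,.028)); print("tip",tri([(c1,b1[:2].mean(0)),(c,b[:2].mean(0))]),atz(c,b[:2].mean(0),.003))
d=atz(c,b[:2].mean(0),.003)-atz(c,p,.028);print(np.linalg.norm(d),np.degrees(np.arctan2(d[1],d[0])))
o=ctrl.observe();print(o["tcp_pos"],o["ee_rot"],o["time_s"])
E
```

```text
[283.09052632 194.54526316] [273 183  21  24 475] [[262.20001220703125, 63.0], [292.29998779296875, 61.599998474121094], [299.1000061035156, 209.1999969482422], [269.0, 210.60000610351562]]
pad (array([ 0.43902246, -0.35575239,  0.01776195]), [np.float64(0.02830020963645516), np.float64(0.028300209636483702)]) [ 0.44054426 -0.35377148  0.028     ]
tip (array([ 0.51012043, -0.2658497 ,  0.0168674 ]), [np.float64(0.15725683147032518), np.float64(0.1572568314703414)]) [ 0.51167284 -0.26428833  0.003     ]
0.11701073202454473 51.519429322096975
[ 0.43419994 -0.35572428  0.1199435 ] [ 1.84473702e-05  9.10738895e-01  4.12982611e-01 -1.67610708e-04] 1.3667
```

Pad to tip measures 114–117 mm against 115 expected, with a yaw of 51.5°. The height from this short baseline is only rough, but it is consistent with a wedge lying flat on the bench. I'll grasp now.

>>> play_rows(
  moves=[
    [3, 0, -30, 2.7, 50],
    [5, 0, -60, 2.7, 50],
    [5, 0, -90, 2.7, 50],
    [5, 0, -105, 2.7, 50],
    [5, 0, -115, 2.7, 50],
    [5, 0, -115, 2.7, 50],
    [5, 0, -115, 2.7, 20],
    [5, 0, -115, 2.7, 20],
    [5, 0, -115, 2.7, 20],
    [5, 0, -115, 2.7, 20],
    [5, 0, -115, 2.7, 20],
    [5, 0, -115, 2.7, 20],
  ],
  grip_force=40,
)

```text
time_s: 2.37
tcp_pos: [0.4401, -0.3546, 0.0053]
ee_rot: [0.001, 0.9, 0.435, 0.0]
contact_force: [-0.1, -0.4, -0.3]
width: 0.227
gripper_force: 0.0
```

Width 0.227 is the commanded 20 mm with no force on the pads, so nothing was gripped. I'll look.

```bash
python3 - <<'E'
from h import *
im=ctrl.camera("wrist");cv2.imwrite("pics/w3.png",im);o=ctrl.observe();print(o["width"],o["gripper_force"],o["tcp_pos"])
c=cal("wrist"); print("tcp px",proj(c,o["tcp_pos"]))
t=ctrl.camera("top");a=cv2.resize(t[170:280,310:440],(390,330));
cv2.imwrite("pics/w3.png",np.hstack([im,np.pad(cv2.resize(t[180:280,330:410],(240,300)),((0,120),(0,0),(0,0)))]))
E
```

```text
0.224647655642256 0.0 [ 0.43993034 -0.3544246   0.00509824]
tcp px [277.6718777  237.26128866]
```

View pics/w3.png

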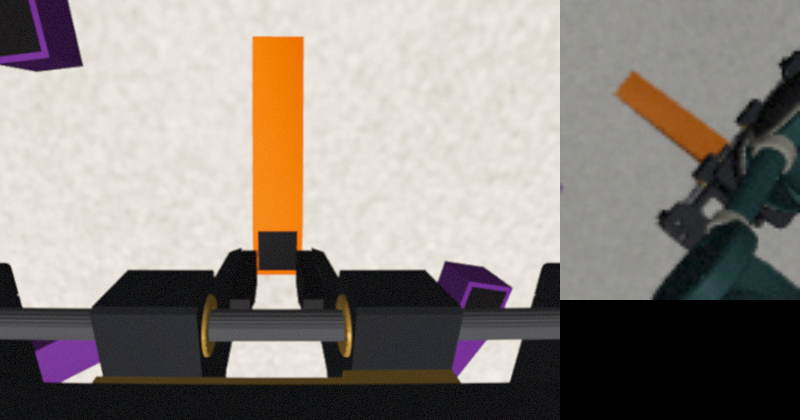

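The fingers seem to sit at or just behind the tail's rear end, with the pad at (277,251). I'll check the geometry numerically.

```bash
python3 - <<'E'
from h import *
import pickle
im=cv2.imread("pics/w3.png")[:, :560]; c=cal("wrist"); o=ctrl.observe()
T=np.array(o["tcp_pos"]); q=o["ee_rot"]; a=2*np.arctan2(q[2],q[1]); x=np.array([np.cos(a),np.sin(a),0]);y=np.array([np.sin(a),-np.cos(a),0])
print("yaw",np.degrees(a))
for z in (0,.019,.04):
  for h in (.010,.014): print(z,h,[proj(c,T+[0,0,z]+s*h*y+k*x).round().tolist() for s in(1,-1) for k in (-.009,.009)])
print("pad@.028",atz(c,(277.5,251),.028),"tip@.003",atz(c,(278,37),.003),"rear@.028",atz(c,(277,275),.028))
c1=pickle.load(open("c1.pkl","rb"))
print("tri pad",tri([(c1,(281.5,181.8)),(c,(277.5,251))]),"tip",tri([(c1,(277.2,79)),(c,(278,37))]))
for w in(.0195,.028): print(w,[proj(c,atz(c,(277.5,251),.028)+s*w/2*y).round(1).tolist() for s in (1,-1)])
E
```

```text
yaw 51.588881579349504
0 0.01 [[293.0, 250.0], [294.0, 224.0], [262.0, 250.0], [262.0, 224.0]]
0 0.014 [[299.0, 250.0], [300.0, 224.0], [256.0, 250.0], [255.0, 224.0]]
0.019 0.01 [[295.0, 264.0], [295.0, 235.0], [261.0, 264.0], [260.0, 235.0]]
0.019 0.014 [[302.0, 264.0], [302.0, 235.0], [254.0, 264.0], [253.0, 235.0]]
0.04 0.01 [[297.0, 282.0], [298.0, 250.0], [259.0, 282.0], [258.0, 250.0]]
0.04 0.014 [[305.0, 282.0], [306.0, 250.0], [251.0, 282.0], [250.0, 250.0]]
pad@.028 [ 0.44016883 -0.35357048  0.028     ] tip@.003 [ 0.51113793 -0.26435709  0.003     ] rear@.028 [ 0.43060853 -0.36520274  0.028     ]
tri pad (array([ 0.43985946, -0.35427076,  0.02634331]), [np.float64(0.18556760006489223), np.float64(0.18556760006488504)]) tip (array([ 0.51070756, -0.26486053,  0.00593018]), [np.float64(0.010679923329998134), np.float64(0.010679923329887082)])
0.0195 [[294.8, 251.0], [260.2, 251.0]]
0.028 [[302.4, 251.0], [252.6, 251.0]]
```

The heights now check out: pad 26 mm and tip 6 mm. In the picture the fingers sit at ±14 mm, touching the block. I'll command a smaller opening and see whether width and force respond.

>>> play_rows(
  moves=[
    [0, 0, 0, 0, 5],
    [0, 0, 0, 0, 5],
    [0, 0, 0, 0, 5],
    [0, 0, 0, 0, 5],
  ],
  grip_force=40,
)

```text
time_s: 2.8
tcp_pos: [0.4396, -0.3542, 0.0045]
ee_rot: [-0.0, 0.9, 0.435, -0.0]
contact_force: [-0.1, -0.5, -0.2]
width: 0.056
gripper_force: 0.0
```

```bash
python3 - <<'E'
from h import *
im=ctrl.camera("wrist");cv2.imwrite("pics/w4.png",im);o=ctrl.observe();print(o["width"],o["gripper_force"])
old=cv2.imread("pics/w3.png")[:,:560]
cv2.imwrite("pics/w4c.png",np.hstack([cv2.resize(i[200:400,180:380],(400,400),interpolation=cv2.INTER_CUBIC) for i in (old,im)]))
E
```

```text
0.05467633062162718 0.0
```

View pics/w4c.png

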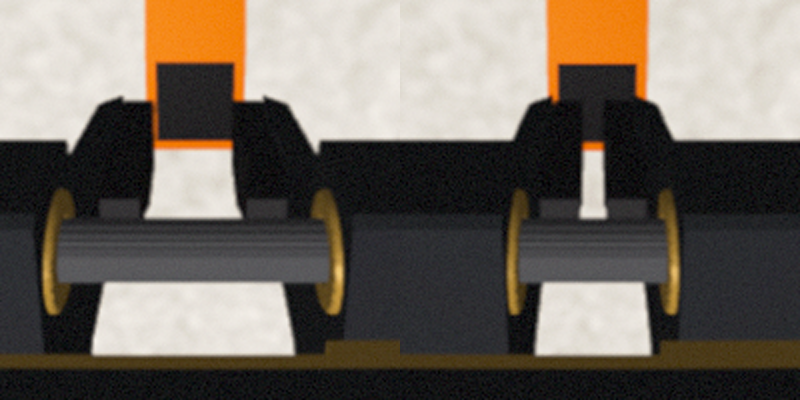

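Left crop at 20 mm opening and right crop at 5 mm: the fingers really close over the block's top and hide the pad. So the real finger ends are above 28 mm, though the reported TCP is at 5 mm. The finger scale in the image, about 2.1 px/mm with the end at row 250, puts the ends about 40 mm above the reported TCP. I'll open and make a guarded descent, checking the force.

>>> play_rows(
  moves=[
    [0, 0, 0, 0, 50],
    [0, 0, 0, 0, 50],
    [0, 0, 0, 0, 50],
    [0, 0, 0, 0, 50],
    [0, 0, 0, 0, 50],
    [0, 0, -2, 0, 50],
    [0, 0, -4, 0, 50],
    [0, 0, -6, 0, 50],
    [0, 0, -6, 0, 50],
  ],
)

```text
time_s: 3.6
tcp_pos: [0.4393, -0.3539, -0.0021]
ee_rot: [-0.0, 0.9, 0.435, -0.0]
contact_force: [0.5, 1.1, 0.6]
width: 0.565
gripper_force: 0.0
```

There is no contact at a reported z of −2 mm, so the finger ends are indeed higher than reported. I'll continue down.

>>> play_rows(
  moves=[
    [0, 0, -4, 0, 50],
    [0, 0, -8, 0, 50],
    [0, 0, -12, 0, 50],
    [0, 0, -12, 0, 50],
  ],
)

```text
time_s: 3.93
tcp_pos: [0.439, -0.3536, -0.0146]
ee_rot: [-0.001, 0.9, 0.435, -0.0]
contact_force: [-0.9, -0.4, -0.1]
width: 0.57
gripper_force: 0.0
```

>>> play_rows(
  moves=[
    [0, 0, -3, 0, 50],
    [0, 0, -6, 0, 50],
    [0, 0, -9, 0, 50],
    [0, 0, -9, 0, 50],
  ],
)

```text
time_s: 4.27
tcp_pos: [0.4393, -0.3539, -0.0231]
ee_rot: [-0.001, 0.9, 0.435, -0.0]
contact_force: [1.0, -0.4, 0.0]
width: 0.567
gripper_force: 0.0
```

>>> play_rows(
  moves=[
    [0, 0, -3, 0, 50],
    [0, 0, -6, 0, 50],
    [0, 0, -6, 0, 50],
  ],
)

```text
time_s: 4.52
tcp_pos: [0.4393, -0.3539, -0.029]
ee_rot: [-0.0, 0.9, 0.435, -0.0]
contact_force: [0.1, -0.2, 0.1]
width: 0.563
gripper_force: 0.0
```

```bash
python3 - <<'E'
from h import *
im=ctrl.camera("wrist");o=ctrl.observe();print(o["tcp_pos"],o["contact_force"])
c=cal("wrist");print(c[2][:3,3], "pad@.028",atz(c,(277.5,251),.028)); 
w1=cv2.imread("pics/w1.png")
cv2.imwrite("pics/w5.png",np.hstack([cv2.resize(im[180:400,120:440],(560,385)),w1[18:403,120:340]]))
E
```

```text
[ 0.43941293 -0.35401477 -0.02879648] [ 0.01670106 -1.15763745 -0.73402482]
[ 0.48404825 -0.29663646  0.15570919] pad@.028 [ 0.44901594 -0.34144174  0.028     ]
```

View pics/w5.png

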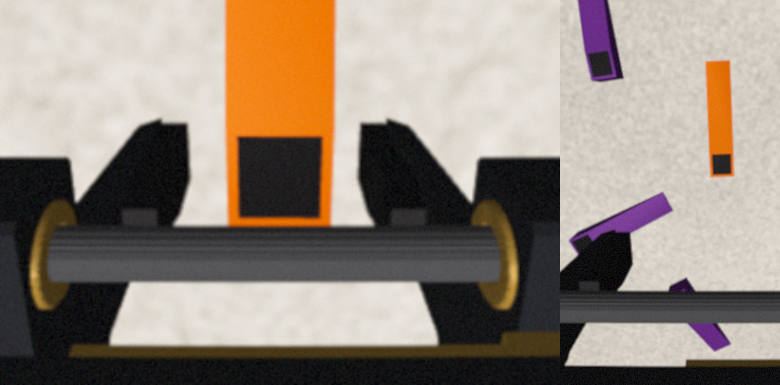

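The fingers now straddle the tail block, with the pad centred between them and clear on both sides. I'll go 4 mm further down and grip.

>>> play_rows(
  moves=[
    [0, 0, -2, 0, 50],
    [0, 0, -4, 0, 50],
    [0, 0, -4, 0, 15],
    [0, 0, -4, 0, 15],
    [0, 0, -4, 0, 15],
    [0, 0, -4, 0, 15],
    [0, 0, -4, 0, 15],
    [0, 0, -4, 0, 15],
  ],
  grip_force=40,
)

```text
time_s: 5.23
tcp_pos: [0.4398, -0.3543, -0.0323]
ee_rot: [0.0, 0.9, 0.435, 0.0]
contact_force: [-0.1, -0.9, 0.3]
width: 0.311
gripper_force: 40.0
```

It's gripped: 27.4 mm wide at 40 N. I'll lift, then carry it to a spot in front of the mould with the yaw turned toward −18°.

>>> play_rows(
  moves=[
    [0, 0, 25, 0, 15],
    [0, 0, 60, 0, 15],
    [0, 20, 90, -4, 15],
    [0, 55, 90, -11, 15],
    [0, 90, 90, -18, 15],
    [0, 125, 90, -25, 15],
    [0, 160, 90, -32, 15],
    [0, 195, 90, -39, 15],
    [0, 230, 90, -46, 15],
    [0, 265, 90, -53, 15],
    [0, 300, 90, -60, 15],
    [0, 335, 90, -67, 15],
  ],
)

```text
time_s: 6.23
tcp_pos: [0.4395, -0.0235, 0.0577]
ee_rot: [-0.0, 0.994, -0.112, 0.0]
contact_force: [1.0, -0.3, -1.0]
width: 0.31
gripper_force: 40.0
```

>>> play_rows(
  moves=[
    [0, 35, 0, -2.7, 15],
    [0, 70, 0, -2.7, 15],
    [0, 100, 0, -2.7, 15],
    [0, 118, 0, -2.7, 15],
    [0, 118, 0, -2.7, 15],
    [0, 118, 0, -2.7, 15],
  ],
)

```text
time_s: 6.73
tcp_pos: [0.4397, 0.0935, 0.0576]
ee_rot: [0.0, 0.991, -0.131, -0.0]
contact_force: [0.2, -0.1, -1.6]
width: 0.318
gripper_force: 40.0
```

```bash
python3 - <<'E'
from h import *
import pickle
c=cal("wrist");im=ctrl.camera("wrist");o=ctrl.observe();print(o["time_s"],o["tcp_pos"],o["ee_rot"],o["width"],o["gripper_force"],o["contact_force"])
cv2.imwrite("pics/w6.png",im);pickle.dump(c,open("c6.pkl","wb"))
cv2.imwrite("pics/w6v.png",cv2.resize(im,(784,588)))
E
```

```text
6.7833 [0.43966452 0.09272676 0.05749082] [ 2.89610742e-04  9.91304143e-01 -1.31590252e-01 -1.36229826e-04] 0.3142604523944644 39.99960534274578 [ 0.91938374 -0.75402263 -0.42242409]
```

View pics/w6v.png

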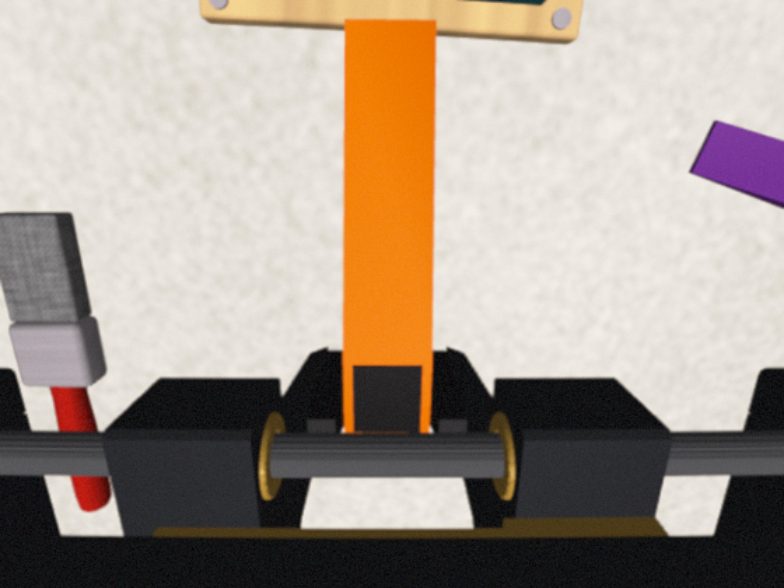

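The wedge is held straight, with the mould's board front edge at the top of the frame: corner screws at about (219,3) and (561,18) in this enlarged view. I'll raise and move forward for two views of the mould front.

>>> play_rows(
  moves=[
    [0, 0, 40, 0, 15],
    [0, 0, 80, 0, 15],
    [0, 0, 120, 0, 15],
    [10, -3, 150, 0, 15],
    [19, -6, 170, 0, 15],
    [19, -6, 170, 0, 15],
    [19, -6, 170, 0, 15],
  ],
)

```text
time_s: 7.37
tcp_pos: [0.4598, 0.0857, 0.2285]
ee_rot: [-0.0, 0.991, -0.133, 0.001]
contact_force: [-0.4, -0.0, -0.6]
width: 0.312
gripper_force: 40.0
```

```bash
python3 - <<'E'
from h import *
import pickle
c=cal("wrist");im=ctrl.camera("wrist");cv2.imwrite("pics/w7.png",im);pickle.dump(c,open("c7.pkl","wb"));print(ctrl.observe()["tcp_pos"])
E
```

```text
[0.45821278 0.08579027 0.22650628]
```

>>> play_rows(
  moves=[
    [30, -8, 0, 0, 15],
    [60, -18, 0, 0, 15],
    [90, -30, 0, 0, 15],
    [90, -30, 0, 0, 15],
    [90, -30, 0, 0, 15],
  ],
)

```text
time_s: 7.83
tcp_pos: [0.5474, 0.056, 0.2239]
ee_rot: [0.001, 0.991, -0.133, -0.003]
contact_force: [-0.4, 0.6, -1.0]
width: 0.313
gripper_force: 40.0
```

```bash
python3 - <<'E'
from h import *
import pickle
c=cal("wrist");im=ctrl.camera("wrist");cv2.imwrite("pics/w8.png",im);pickle.dump(c,open("c8.pkl","wb"));print(ctrl.observe()["tcp_pos"])
a=cv2.imread("pics/w7.png")
cv2.imwrite("pics/v78.png",cv2.resize(np.vstack([a[:180],im[:240]]),(784,588),interpolation=cv2.INTER_CUBIC))
E
```

```text
[0.54679184 0.05642137 0.22437677]
```

View pics/v78.png

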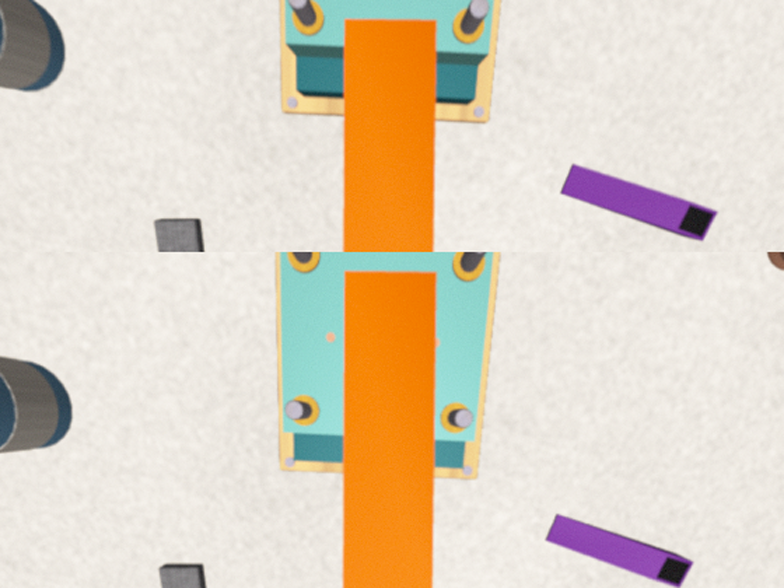

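In A (upper, px×1.4), the top-half front corners are (286,42) and (490,54), and the board corners are (281,112) and (489,123). In B (lower), the top-half front corners are (286,431) and (476,440), the board corners are (281,470) and (477,479), and the front pillar tops are (295,411) and (463,419). The wedge tip's centre is at (390,272).

```bash
cat > fit.py <<'E'
from h import *
import pickle
from scipy.optimize import least_squares
c7,c8=[pickle.load(open(f"c{i}.pkl","rb")) for i in (7,8)]
ct,cs=cal("top"),cal("scene")
f=lambda p,o,s:(np.array(p)+.5)/s-.5+o
T=lambda *p:f(p,np.array([190,95]),400/110); S=lambda x,y:f((x-400,y),np.array([295,180]),400/90)
A_=lambda *p:f(p,0,1.4); B_=lambda *p:f(p,np.array([0,-180]),1.4)
B=lambda a,b:(a*100,b*90,12); H=lambda a,b:(2+65*a,b*70,82)
far=[(ct,T(135,42),B(1,1)),(ct,T(357,120),B(1,-1)),(ct,T(275,363),B(-1,-1)),(ct,T(52,290),B(-1,1)),
(ct,T(140,68),H(1,1)),(ct,T(322,130),H(1,-1)),(ct,T(265,300),H(-1,-1)),(ct,T(80,238),H(-1,1)),
(cs,S(427,158),B(-1,-1)),(cs,S(560,378),B(1,-1)),(cs,S(775,275),B(1,1)),(cs,S(565,290),H(1,-1)),(cs,S(743,203),H(1,1)),(cs,S(480,130),H(-1,-1))]
near=[(c7,A_(281,112),B(-1,1)),(c7,A_(489,123),B(-1,-1)),(c7,A_(286,42),H(-1,1)),(c7,A_(490,54),H(-1,-1)),
(c8,B_(281,470),B(-1,1)),(c8,B_(477,479),B(-1,-1)),(c8,B_(286,431),H(-1,1)),(c8,B_(476,440),H(-1,-1)),(c8,B_(295,411),(-47,54,121)),(c8,B_(463,419),(-47,-54,121))]
def W(q,P):
    c,s=np.cos(q[2]),np.sin(q[2]);P=np.array(P)/1000;return np.array([q[0]+c*P[0]-s*P[1],q[1]+s*P[0]+c*P[1],q[3]+P[2]])
def fit(obs): return least_squares(lambda q:np.concatenate([proj(c,W(q,P))-p for c,p,P in obs]),[.665,.026,-.31,0],loss="soft_l1")
E
python3 - <<'E'
from fit import *
for o in (near,far,near+far):
    r=fit(o);print(r.x.round(4),np.degrees(r.x[2]).round(2),"slot",W(r.x,(-63,0,38)).round(4))
    if o is near: print(r.fun.reshape(-1,2).round(1).tolist())
for n,tc in ((6,[.43966,.09273,.05749]),(7,[.45821,.08579,.22651]),(8,[.54679,.05642,.22438])):
    c=pickle.load(open(f"c{n}.pkl","rb")); b,p,s=wedge(cv2.imread(f"pics/w{n}.png")); b=b[b[:,1].argsort()]
    t=atz(c,b[:2].mean(0),tc[2]+.0353); pd=atz(c,(277.5,285.5),tc[2]+.0603); d=t-np.array(tc); 
    e=b[:2].mean(0)-b[2:].mean(0)
    print(n,"tip",b[:2].mean(0),t.round(4),"from tcp",np.hypot(d[0],d[1]).round(4),np.degrees(np.arctan2(d[1],d[0])).round(2))
print(b)
q=ctrl.observe()["ee_rot"];print("toolyaw",np.degrees(2*np.arctan2(q[2],q[1])))
E
```

```text
[ 0.664   0.0256 -0.3159 -0.0026] -18.1 slot [0.6041 0.0451 0.0354]
[[0.5, -0.4], [0.2, -0.6], [0.2, 0.9], [-0.6, 0.1], [-0.5, -0.3], [0.3, 0.2], [-1.2, 0.6], [-0.7, 1.1], [0.3, -0.9], [1.2, -0.5]]
[ 0.6654  0.0258 -0.3156 -0.0056] -18.08 slot [0.6055 0.0454 0.0324]
[ 0.6643  0.0256 -0.3154 -0.0033] -18.07 slot [0.6044 0.0451 0.0347]
6 tip [278.5343    13.045391] [0.5506 0.0623 0.0928] from tcp 0.115 -15.34
7 tip [278.30438   13.990789] [0.5707 0.0539 0.2618] from tcp 0.1169 -15.83
8 tip [277.805      13.9615345] [0.6578 0.0247 0.2597] from tcp 0.1155 -15.92
[[245.2685    13.78754 ]
 [310.3415    14.135529]
 [243.68994  308.98233 ]
 [308.76294  309.33032 ]]
toolyaw -15.26385972212581
```

The fit is consistent: slot at (0.604, 0.045), yaw −18.1°, and the wedge tip is 115.5 mm ahead of the TCP and aligned with it. I'll back off along the axis, turn and descend.

>>> play_rows(
  moves=[
    [-30, 12, 0, -1, 15],
    [-60, 25, -20, -2.5, 15],
    [-90, 37, -50, -2.5, 15],
    [-90, 37, -90, -2.5, 15],
    [-90, 37, -130, -2.5, 15],
    [-90, 37, -165, -2.5, 15],
    [-90, 37, -190, -2.5, 15],
    [-90, 37, -205, -2.5, 15],
    [-90, 37, -205, -2.5, 15],
    [-90, 37, -205, -2.5, 15],
  ],
)

```text
time_s: 8.72
tcp_pos: [0.4561, 0.0939, 0.0214]
ee_rot: [0.001, 0.988, -0.154, -0.002]
contact_force: [0.4, -0.4, -0.0]
width: 0.311
gripper_force: 40.0
```

```bash
cat > st.py <<'E'
from h import *
z=[];q=[]
for _ in range(4):
    im=ctrl.camera("wrist"); o=ctrl.observe(); z.append(o["tcp_pos"]);q.append(np.degrees(2*np.arctan2(o["ee_rot"][2],o["ee_rot"][1])))
p=np.mean(z,0); y=np.mean(q); a=np.radians(-18.08);u=np.array([np.cos(a),np.sin(a)]);n=np.array([-u[1],u[0]])
w=np.radians(y-.3); tip=p[:2]+.1155*np.array([np.cos(w),np.sin(w)]); d=tip-[.6042,.0451]
print("t",o["time_s"],"tcp",p.round(4),"yaw",y.round(2),"tip s,l mm",(d@u*1000).round(1),(d@n*1000).round(1),"under-floor",((p[2]+.0325-.038)*1000).round(1),"F",np.array(o["contact_force"]).round(1),o["gripper_force"],o["width"])
E
python3 st.py
```

```text
t 8.9167 tcp [0.4594 0.0942 0.0238] yaw -17.68 tip s,l mm -37.4 1.9 under-floor 18.3 F [ 0.4 -0.1 -1.2] 39.999785386025906 0.3144949562913338
```

>>> play_rows(
  moves=[
    [-1, -2, -8, 0, 15],
    [-1, -2, -16, 0, 15],
    [-1, -2, -16, 0, 15],
    [8, -5, -16, 0, 15],
    [18, -8, -16, 0, 15],
    [18, -8, -16, 0, 15],
  ],
)

```text
time_s: 9.42
tcp_pos: [0.4803, 0.0856, 0.0074]
ee_rot: [-0.0, 0.988, -0.154, 0.002]
contact_force: [-0.0, -0.3, -0.1]
width: 0.31
gripper_force: 40.0
```

```bash
python3 st.py
```

```text
t 9.6167 tcp [0.478  0.0858 0.0069] yaw -17.73 tip s,l mm -17.1 -0.4 under-floor 1.4 F [-0.2 -0.3 -1.9] 39.99959763139486 0.315014054860826
```

>>> play_rows(
  moves=[
    [6, -2, 0, 0, 15],
    [12, -4, 0, 0, 15],
    [18, -6, 0, 0, 15],
    [24, -8, 0, 0, 15],
    [24, -8, 0, 0, 15],
    [24, -8, 0, 0, 15],
  ],
)

```text
time_s: 10.12
tcp_pos: [0.5015, 0.0778, 0.0067]
ee_rot: [-0.0, 0.988, -0.154, 0.0]
contact_force: [0.0, 0.0, -0.8]
width: 0.311
gripper_force: 40.0
```

```bash
python3 st.py
```

```text
t 10.3167 tcp [0.5007 0.0779 0.0064] yaw -17.71 tip s,l mm 6.9 -0.8 under-floor 0.9 F [ 0.1  0.5 -0.7] 39.9995628464967 0.3112547169334746
```

>>> play_rows(
  moves=[
    [0, 0, -1, 0, 15],
    [0, 0, -1, 0, 15],
    [0, 0, -2, 0, 15],
    [0, 0, -2, 0, 15],
    [0, 0, -2, 0, 15],
  ],
)

```text
time_s: 10.73
tcp_pos: [0.501, 0.0781, 0.0049]
ee_rot: [-0.0, 0.988, -0.154, 0.0]
contact_force: [-2.0, 1.2, 4.0]
width: 0.312
gripper_force: 40.0
```

```bash
python3 st.py
```

```text
t 10.9333 tcp [0.501  0.078  0.0049] yaw -17.7 tip s,l mm 7.2 -0.5 under-floor -0.6 F [-1.8  0.7  2.8] 40.00058124773204 0.3125974001634706
```

The wedge rests on the channel floor: upward force about 3 N at the expected height. Now I push in stages.

>>> play_rows(
  moves=[
    [4, -1, 0, 0, 15],
    [8, -2.5, 0, 0, 15],
    [12, -4, 0, 0, 15],
    [12, -4, 0, 0, 15],
    [12, -4, 0, 0, 15],
  ],
)

```text
time_s: 11.35
tcp_pos: [0.5141, 0.0737, 0.0049]
ee_rot: [-0.0, 0.988, -0.154, 0.001]
contact_force: [-0.7, -0.1, 4.8]
width: 0.314
gripper_force: 40.0
```

```bash
python3 st.py
```

```text
t 11.55 tcp [0.5141 0.0738 0.0049] yaw -17.7 tip s,l mm 20.9 -0.6 under-floor -0.6 F [ 1.9 -0.9  3.7] 40.00052226707339 0.31396452828471316
```

>>> play_rows(
  moves=[
    [3, -1, 0, 0, 15],
    [6, -2, 0, 0, 15],
    [8, -2.5, 0, 0, 15],
    [8, -2.5, 0, 0, 15],
    [8, -2.5, 0, 0, 15],
  ],
)

```text
time_s: 11.97
tcp_pos: [0.516, 0.072, 0.0031]
ee_rot: [0.0, 0.988, -0.154, -0.005]
contact_force: [-8.7, 3.5, 7.6]
width: 0.311
gripper_force: 40.0
```

```bash
python3 st.py
```

```text
t 12.1667 tcp [0.516  0.072  0.0031] yaw -17.72 tip s,l mm 23.3 -1.7 under-floor -2.4 F [-9.   2.2  7.6] 40.001578414812684 0.31414199329254183
```

The wedge has met the top half and the compliant arm lags: about 9 N push, and it is pressing down with 7.6 N. I'll ease the downward press and push further in small steps.

>>> play_rows(
  moves=[
    [0, 0, 1, 0, 15],
    [0, 0, 2, 0, 15],
    [2, -0.6, 2, 0, 15],
    [4, -1.2, 2, 0, 15],
    [4, -1.2, 2, 0, 15],
    [4, -1.2, 2, 0, 15],
  ],
)

```text
time_s: 12.67
tcp_pos: [0.5202, 0.0704, 0.0043]
ee_rot: [0.001, 0.988, -0.154, -0.005]
contact_force: [-6.9, 1.9, -0.1]
width: 0.313
gripper_force: 40.0
```

```bash
python3 st.py
```

```text
t 12.8667 tcp [0.5202 0.0704 0.0043] yaw -17.72 tip s,l mm 27.8 -1.9 under-floor -1.2 F [-6.5  2.5  0.2] 39.999997559934855 0.3184578494105172
```

>>> play_rows(
  moves=[
    [2, 0, 0.5, 0, 15],
    [4, -0.5, 0.5, 0, 15],
    [5, -1, 0.5, 0, 15],
    [5, -1, 0.5, 0, 15],
    [5, -1, 0.5, 0, 15],
  ],
)

```text
time_s: 13.28
tcp_pos: [0.5251, 0.0694, 0.0046]
ee_rot: [0.001, 0.988, -0.154, -0.005]
contact_force: [-6.3, 1.5, -1.3]
width: 0.31
gripper_force: 40.0
```

```bash
python3 st.py; python3 - <<'E'
from h import *
import pickle
c=cal("wrist");cv2.imwrite("pics/w9.png",ctrl.camera("wrist"));pickle.dump(c,open("c9.pkl","wb"))
E
```

```text
t 13.4833 tcp [0.5251 0.0694 0.0046] yaw -17.72 tip s,l mm 32.7 -1.4 under-floor -0.9 F [-6.2  2.  -0.7] 39.99969106167555 0.31372924372136507
```

```bash
python3 - <<'E'
from h import *
import pickle
c=pickle.load(open("c9.pkl","rb"));im=cv2.imread("pics/w9.png"); b,p,s=wedge(im);b=b[b[:,1].argsort()];print(b.round(1).tolist())
o=ctrl.observe();t=np.array(o["tcp_pos"]);u=np.array([.9506,-.3104])
top=b[:2].mean(0)
# ray to the far visible orange end meets wedge's upper face or the top half's edge
for h in (.046,.050,.086):
    w=atz(c,top,h); print(h,w.round(4),"behind tip mm",(115.5-1000*(w[:2]-t[:2])@u).round(1))
cv2.imwrite("pics/w9v.png",cv2.resize(im[:320],(784,448)))
E
```

```text
[[243.0, 92.0], [309.0, 92.0], [309.0, 309.0], [243.0, 309.0]]
0.046 [0.6045 0.0437 0.046 ] behind tip mm 32.0
0.05 [0.6042 0.0438 0.05  ] behind tip mm 32.3
0.086 [0.602  0.0446 0.086 ] behind tip mm 34.6
```

View pics/w9v.png

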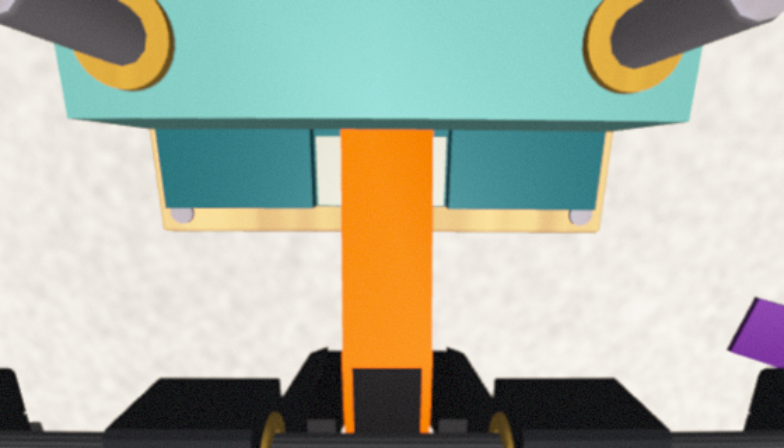

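The wedge is centred in the pale channel, running under the top-half front edge at about row 126 (px×1.4). Insertion measured from the picture is about 32 mm, matching the kinematic 32.7 mm, so the lift is about 3 mm. One last push of about 4 mm.

>>> play_rows(
  moves=[
    [1.5, -0.5, 0, 0, 15],
    [3, -1, 0, 0, 15],
    [4, -1.2, 0, 0, 15],
    [4, -1.2, 0, 0, 15],
    [4, -1.2, 0, 0, 15],
    [4, -1.2, 0, 0, 15],
  ],
)

```text
time_s: 14.03
tcp_pos: [0.529, 0.0682, 0.0046]
ee_rot: [0.001, 0.988, -0.154, -0.005]
contact_force: [-5.9, 1.9, -0.3]
width: 0.312
gripper_force: 40.0
```

```bash
python3 st.py; python3 - <<'E'
from h import *
import pickle
from fit import W
c=cal("wrist");im=ctrl.camera("wrist"); b,p,s=wedge(im);b=b[b[:,1].argsort()];top=b[:2].mean(0)
t=np.array(ctrl.observe()["tcp_pos"]);w=atz(c,top,.05);print("insertion",115.5-1000*(w[:2]-t[:2])@np.array([.9506,-.3104]))
# lift check: apparent width of upper front edge (140 mm) -> depth -> height
for n,cc,i in ((9,pickle.load(open("c9.pkl","rb")),cv2.imread("pics/w9.png")),(10,c,im)):
    h=cv2.cvtColor(i,cv2.COLOR_BGR2HSV); m=cv2.inRange(h,(80,60,150),(95,200,255)); r=np.argwhere(m[60:110].any(1)).max()+60
    print(n,"light teal lower row",r)
E
```

```text
t 14.2333 tcp [0.5289 0.0682 0.0046] yaw -17.72 tip s,l mm 36.8 -1.3 under-floor -0.9 F [-5.7  2.5 -0.6] 39.99990454874933 0.3144827819678364
insertion 36.24317350289911
9 light teal lower row 109
10 light teal lower row 109
```

```bash
python3 -c "
from plant import ctrl
print(ctrl.finish_job())"
```

```text
the job is handed in; nothing more can be done
None
```

I've handed the job in with the wedge about 36 mm into the channel, so the top half should be up about 4 mm; I worked that out from the insertion rather than measuring the lift, and no verdict came back. The gripper still holds the wedge at 40 N, and the arm's path stayed clear of the doll head, tin and brush, though I didn't re-measure them.

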